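Pair the garage-door remote with the opener

TASK

Pair the remote with the garage-door opener that lies upside down on the table: take the pen out of the wooden block and with its tip push the small learn button, down in the round hole of the opener's control panel, right in and let it spring back out. Then, with the pen still in the gripper, press the remote's one large key right down with the pen tip and keep it down for the rest of the job, lightly, without leaning on it: the program finishes while the pen is still holding that key fully pressed. Press no other button or key, and leave the remote and all other things where they are.

Things in the scene. Friction and masses are not known exactly. Their poses are not given: they have to be found in the camera images.
- pen_center (a point): Black ballpoint pen with steel pocket clip and thin steel push-knob on top, standing tip down in one of the block's three holes (may lean up to 4 degrees). Body 11 mm in diameter, 138 mm long, 20 g. This point is on its axis 70 mm above the tip; z axis from tip to push-knob. Standing, the tip is 10 mm and the top 148 mm above the table; all above the block's top can be gripped.
- pen_tip (a point): The point of the pen. The steel cone widens from 3 mm at the point to 8 mm at 16 mm up and to the full 11 mm at 24 mm up.
- block: Fixed wooden tool block, 60 (x) by 135 (y) by 45 mm high, with three holes 13 mm wide and 35 mm deep in a row along its y axis, 42 mm apart, the middle one at its centre. Pen, marker and centre punch stand in them in any order. Origin: centre of its underside. Fingers that close along the block's x axis clear the neighbours.
- marker: White capped marker standing in the block, smooth, 12.4 mm thick, 130 mm long, top 140 mm above the table. Leave it. Origin: centre of its lower end.
- punch: Dark steel centre punch standing in the block, 11 mm thick, 100 mm long, top 110 mm above the table. Leave it. Origin: its lower end.
- opener: Garage-door opener drive unit, heavy, fixed, upside down on two battens: 190 (x) by 400 mm (y), grey cover, top 128 mm above the table, translucent light lens on its +y end. Origin under its centre, at table height. Black control panel, 80 (x) by 120 mm (y), flush in the top, centre 75 mm towards -y: a round well nearer the lens (learn button), an oblong well 60 mm further to -y (limit button).
- learn_top (a point): Centre of the face of the learn button: white, round, 11 mm in diameter, at the bottom of the round well, which is 14 mm wide, its mouth 7 mm above this face when the button is out. Moves with the button. z axis up.
- learn (a joint): Travel of the learn button, m: 0 out, 0.004 fully in. Spring: 2.4 N to start it, 5 N fully in; it springs back when let go.
- limit (a joint): Travel of the limit button (oblong well, 12 by 20 mm; same spring). Not to be pressed.
- remote: Loose hand remote lying on its back on the table: black case 100 mm (x) by 58 mm (y) by 18 mm high, 110 g, a key-ring loop on its +x end. Origin: centre of its underside. One large key towards -x, two small keys (14 by 16 mm) side by side towards +x. Keys stand 5.5 mm above the case.
- key_top (a point): Centre of the upper face of the remote's large key, 30 mm (remote's x) by 34 mm (y); 24 mm from the remote's centre towards -x; 23.5 mm above the table when up. Moves with the key.
- key (a joint): Travel of the large key, m: 0 up, 0.004 fully down against its stop. Spring: 2.4 N to start it, 5 N fully down. 5 to 8 N is a light push; more than 15 N is leaning on it.
- key_b (a joint): Travel of the small key on the remote's +y side (m, same spring). Not to be pressed.
- key_c (a joint): Travel of the small key on the remote's -y side (m, same spring). Not to be pressed.
- tape: Bystander: tape measure, 75 x 40 x 62 mm, loose.
- mug: Bystander: white mug, 80 mm wide, 90 mm high, loose.
- bottle: Bystander: corked glass bottle, 60 mm wide, 150 mm high, loose.
- logs: Bystander: small wooden ornament, 90 x 50 x 72 mm, loose.
- batteries: Bystander: small cardboard carton of batteries, 60 x 45 x 30 mm, loose.
- padlock: Bystander: brass padlock, 42 x 22 x 61 mm, standing, loose.

How it is judged:
By the outcome, as a careful person would: the job done as asked, in the order asked, and still so for the second after the job is handed in, while the arm keeps its last pose, push and grip.
It also fails if it takes over 64 s, if anything falls off the work surface, if the arm or the gripper's body presses on something with over 40 N, if the wrist force passes 120 N, or if a joint passes its speed limit or range.

ROBOT

A 6-joint arm with a two-finger parallel gripper is mounted at the origin on the work surface. World frame = base frame: x ahead of the robot, y to its left, z up, the work surface at z = 0. Lengths are in m, angles in rad, forces in N, time in s.
With the tool pointing down it reaches from about 0.225 to 0.875 m from the base axis. Payload 3.4 kg.
Tool frame: the origin (TCP) lies at the very end of the fingers, on their centre line; the grasp point (between the pads) lies 19 mm behind it; z points along the fingers, y is the line along which they close (so a half turn about z gives the same grasp; the last joint's range is limited). The gripper opens to 85 mm and grips with 20 to 120 N. Pads are 22 mm wide; open, the fingers measure 114 mm over their backs; the gripper's body (76 mm by 85 mm) begins 54 mm behind the grasp point. The pads swing forward as they close: fully open they stand 13 mm farther back than shut.
Start: joints at [0.996, 0.276, 1.505, -0, 1.361, -0.121], TCP at [0.252, 0.517, 0.231] pointing down, gripper open.
Joint ranges: [-2.89, 2.89], [-0.75, 2.08], [0.22, 2.7], [-1.18, 4.32], [0.11, 2.71], [-2.7, 2.7]. Speed limits (rad/s): [2.57, 2.57, 3.14, 3.14, 3.14, 3.14].

INTERFACE

Orientations are given as a unit quaternion [w, x, y, z].
In Python, from rig import get_state, optics, sign_off gives the robot as it stands.
- The arm moves only by the tool send_rows, never from a script. Its argument "increments" is a list of rows, each an object with "gripper": the gripper's target within -1 to 1 (shut at 1, half-way at 0, fully open at -1); "linear": the shift along the world's x, y, z in m, a list of three; "delta_rot": the turn, a rotation vector about the world's x, y, z in rad, a list of three. In form: [{"gripper": gripper, "linear": [dx, dy, dz], "delta_rot": [rx, ry, rz]}, ...]. A call has 1 to 8 rows; each row is the pose to reach, as a shift and turn from the pose commanded when the call began; what a row does not reach only later rows make up. A row lasts 1/10 s, in which the tool goes at most 50 mm and 8.59 degrees, less where a joint would pass 70% of its speed; a pose out of reach is approached as far as the arm can. A call with a gripper value outside its range is refused whole. The fingers move at their own pace and stop on an object; "newtons" is the grip in N (left out, the last holds). Time passes only in rows, so rows that repeat a pose let the fingers close. It gives the time, the measured TCP pose, the force, the opening and the grip force at its end, in the units of the state.
- get_state(): the state, without advancing time (a new reading comes with each control period).
- optics.get_image(name): name is "side" or "top"; returns a dict with "pixels" (400x640x3 uint8, blue, green, red), "K" (3x3 intrinsics, pixels), "rvec" (rotation vector, rad) and "tvec" (3), from world to camera coordinates, as OpenCV has them. Camera axes: x right, y down, z forward; pixel columns grow to the right and rows downward; lengths in m; the calibration is good to about 2 mm. A picture is of the moment at which its call begins. There is no depth.
- sign_off(): hands the job in; it is judged then, once.
The state is a dict: "clock": time; "qpos": joint angles; "qd": joint speeds; "effort": joint torques, N m; "position": TCP position; "ee_rot": TCP orientation; "contact_force": force on the tool from outside, world axes, zero at the start; "moment": the same for the moment, N m; "width": finger opening in m; "gripper_force": force on a finger pad.
Only numpy, scipy, OpenCV 4.12 (cv2) and the standard library are available. Lean on these libraries where they do the work, as an engineer would, in place of code of your own. Each camera call takes 0.05 s, during which the arm holds its last target. There are 200 camera calls.

## Working session

There is one attempt and no reset: what is moved stays moved. The work goes in short steps, Python scripts to look and compute and a tool call to move; the robot and the scene stay as the last step left them, time stands still between calls to the robot, and variables do not carry over. Pictures are saved under pics/ and viewed, at most 10 in all, crops included, and the job is handed in when it is done.

Besides the shell and the picture viewer there is one more tool, called after "Request:" as name([rows], argument=value, ...), one row to a line, values as JSON. send_rows: Moves the arm, as the interface text tells. Its arguments: {"type":"object","properties":{"increments":{"type":"array"},"newtons":{"type":"number"}},"required":["increments"]}

```bash
mkdir -p pics; cat > h.py <<'E'
import numpy as np,cv2,json
from rig import get_state,optics,sign_off
def shot(n,f):
    d=optics.get_image(n); cv2.imwrite(f'pics/{f}.png',d['pixels'])
    np.savez(f'pics/{f}.npz',**{k:np.array(d[k],float) for k in('K','rvec','tvec')}); return d
def cal(f):
    d=np.load(f'pics/{f}.npz'); return d['K'],d['rvec'].reshape(3),d['tvec'].reshape(3)
def ray(f,uv):
    K,r,t=cal(f);R=cv2.Rodrigues(r)[0]
    d=R.T@np.linalg.inv(K)@np.array([uv[0],uv[1],1.]);return -R.T@t,d/np.linalg.norm(d)
def atz(f,uv,z):
    o,d=ray(f,uv);return o+d*(z-o[2])/d[2]
def proj(f,p):
    K,r,t=cal(f);return cv2.projectPoints(np.array(p,float).reshape(-1,3),r,t,K,None)[0].reshape(-1,2)
def tri(f1,a,f2,b):
    o1,d1=ray(f1,a);o2,d2=ray(f2,b)
    s=np.linalg.lstsq(np.c_[d1,-d2],o2-o1,rcond=None)[0]
    p,q=o1+d1*s[0],o2+d2*s[1];return (p+q)/2,np.linalg.norm(p-q)
E
python3 -c "
from h import *
for n in('top','side'):
    shot(n,n+'0');print(ray(n+'0',(320,200)),cal(n+'0')[0][0,0])
print(get_state())"
```

```text
(array([ 0.38085635, -0.06330336,  1.19442789]), array([ 0.13519699,  0.00440835, -0.99080893])) 460.30581237816756
(array([ 0.19236198, -0.59702954,  0.85646108]), array([ 0.34690251,  0.55846012, -0.7535124 ])) 423.3164040818936
{'clock': 0.1, 'qpos': array([ 9.95979495e-01,  2.76492435e-01,  1.50602087e+00, -1.77229677e-05,
        1.36080005e+00, -1.21016709e-01]), 'qd': array([-0.00113423, -0.0009317 , -0.00337655,  0.00193936, -0.00094923,
       -0.00023809]), 'effort': array([ 2.39587698e-04, -4.17698765e+01, -2.46404672e+01, -5.67484476e-04,
        5.76539256e-03, -2.38444477e-05]), 'position': array([0.25180633, 0.51635547, 0.23054299]), 'ee_rot': array([-2.85180994e-04,  2.24956237e-01,  9.74368488e-01, -8.11754228e-04]), 'contact_force': array([0.44319501, 1.1668055 , 0.41606927]), 'moment': array([-0.00372066, -0.02706127,  0.00714292]), 'gripper_force': 0.0, 'width': 0.08523955593879605}
```

View pics/top0.png

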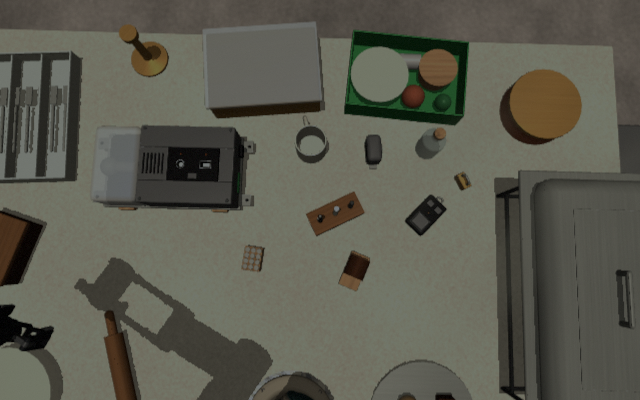

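View pics/side0.png

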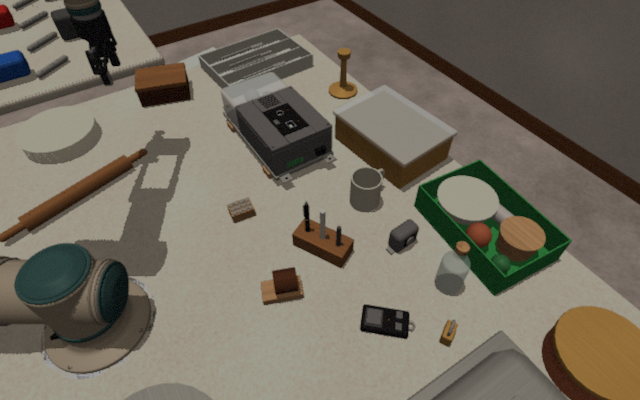

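Top view: opener at (165,167), with the round well near (180,163); block at (335,213); remote at (426,215). Side view: pen is the left item of the block (306,212), marker in the middle (322,225), punch on the right (338,236). I'll enlarge these areas.

```bash
python3 -c "
from h import *
t=cv2.imread('pics/top0.png');s=cv2.imread('pics/side0.png')
def c(i,x,y,w=64,h=48):return np.clip(cv2.resize(i[y:y+h,x:x+w],(400,300),interpolation=cv2.INTER_CUBIC)*1.7,0,255).astype(np.uint8)
cv2.imwrite('pics/c1.png',np.vstack([np.hstack([c(t,303,189),c(s,290,200)]),np.hstack([c(t,395,188),c(s,355,298)])]))
w=np.hstack([c(t,160,139),c(s,255,95)]);cv2.imwrite('pics/c2.png',w)
"
```

```text
(no output)
```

View pics/c1.png

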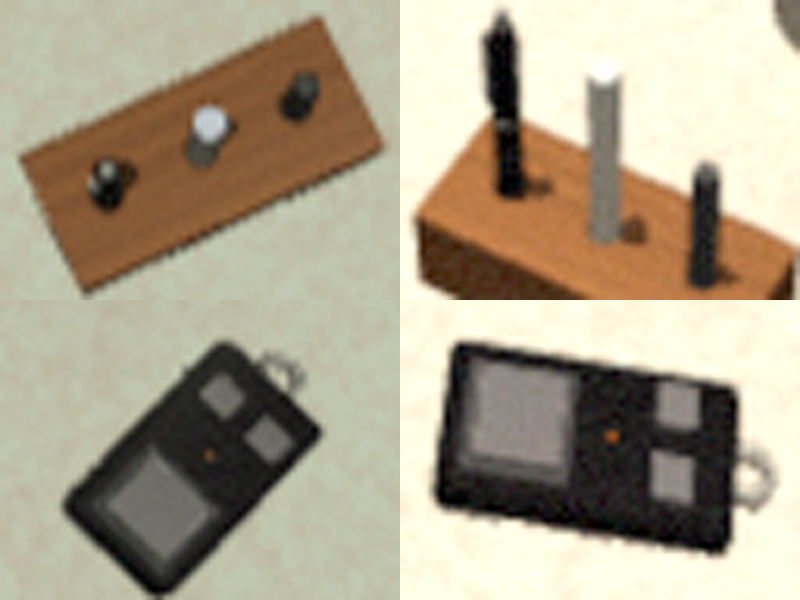

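View pics/c2.png

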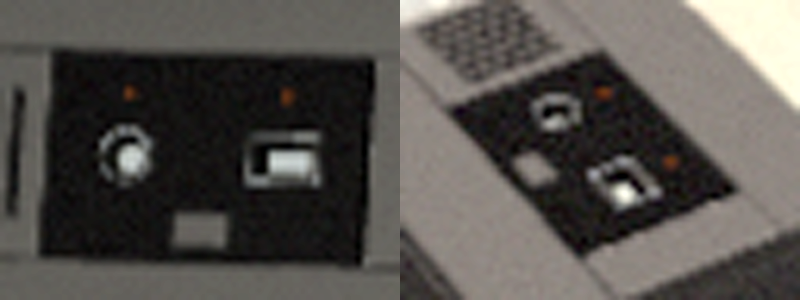

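The crops show the pen top at about (107,168) in the top crop and (102,15) in the side crop. The large key centre is near (160,205) in the top crop and (122,113) in the side crop. The learn ring is near (126,155) in the top crop and (156,113) in the side crop.

```bash
python3 -c "
from h import *
T=lambda x,y,u:(x+(u[0]+.5)/6.25-.5,y+(u[1]+.5)/6.25-.5)
a=lambda u:T(303,189,u);b=lambda u:T(290,200,u)
print('pentop',tri('top0',a((107,168)),'side0',b((102,15))), atz('top0',a((107,168)),.148))
print('penbase side', atz('side0',b((112,190)),.045))
print('marker top',tri('top0',a((210,123)),'side0',b((203,70))))
print('punch top',tri('top0',a((305,82)),'side0',b((306,170))))
C=np.array([atz('top0',a(u),.045) for u in((22,158),(320,17),(383,148),(85,292))]);m=C.mean(0)
print('block',m,[np.linalg.norm(C[i]-C[i-1]) for i in range(4)])
v=C[0]-C[1]+C[3]-C[2];v/=np.linalg.norm(v);print('ydir',v,'yaw(y axis from world y)',np.arctan2(-v[0],v[1]))
for k in(-1,0,1):print('hole',k,m+k*.042*v)
c=lambda u:T(395,188,u);e=lambda u:T(355,298,u)
K=np.array([atz('top0',c(u),.0235) for u in((155,148),(213,212),(163,260),(105,198))])
print('key',K.mean(0),[np.linalg.norm(K[i]-K[i-1]) for i in range(4)],'side',atz('side0',e((122,113)),.0235))
R=np.array([atz('top0',c(u),.018) for u in((222,40),(322,132),(163,298),(66,205))])
print('rem',R.mean(0),[np.linalg.norm(R[i]-R[i-1]) for i in range(4)])
x=R[0]+R[1]-R[2]-R[3];x/=np.linalg.norm(x);print('x',x,'key',R.mean(0)-.024*x)
g=lambda u:T(160,139,u);h=lambda u:T(255,95,u)
print('learn',atz('top0',g((126,155)),.128),atz('side0',h((156,113)),.128),tri('top0',g((126,155)),'side0',h((156,113))))
print('disc top @.121',atz('top0',g((131,158)),.121))
P=np.array([atz('top0',g(u),.128) for u in((52,50),(374,60),(362,266),(38,257))]);pm=P.mean(0)
print('panel',pm,[np.linalg.norm(P[i]-P[i-1]) for i in range(4)],P)
"
```

```text
pentop (array([ 0.48873828, -0.05927354,  0.14746243]), np.float64(0.0014594499730316757)) [ 0.48800639 -0.05899473  0.148     ]
penbase side [ 0.48965557 -0.0597778   0.045     ]
marker top (array([ 0.50705372, -0.09672752,  0.14284208]), np.float64(0.0017297416647280629))
punch top (array([ 0.52717438, -0.13326399,  0.11134506]), np.float64(0.0009782064575944674))
block [ 0.50559903 -0.09690872  0.045     ] [np.float64(0.0594093374693), np.float64(0.1331968049473054), np.float64(0.05873912436534257), np.float64(0.1328645143778833)]
ydir [-0.45829276  0.8888013   0.        ] yaw(y axis from world y) 0.47607340591750846
hole -1 [ 0.52484732 -0.13423837  0.045     ]
hole 0 [ 0.50559903 -0.09690872  0.045     ]
hole 1 [ 0.48635073 -0.05957906  0.045     ]
key [ 0.49577163 -0.31475081  0.0235    ] [np.float64(0.02940708681872425), np.float64(0.03484738946497734), np.float64(0.02873203304139508), np.float64(0.03416518928940313)] side [ 0.49810847 -0.31409012  0.0235    ]
rem [ 0.51161323 -0.33011713  0.018     ] [np.float64(0.09528159699905103), np.float64(0.05531038228509113), np.float64(0.09602168877720858), np.float64(0.054261193925287075)]
x [ 0.73438277 -0.67873555  0.        ] key [ 0.49398804 -0.31382748  0.018     ]
learn [0.6041303  0.27541679 0.128     ] [0.60652786 0.27728183 0.128     ] (array([0.60428382, 0.27430476, 0.13066147]), np.float64(0.0015135375936012852))
disc top @.121 [0.60448722 0.27565479 0.121     ]
panel [0.60396328 0.2449161  0.128     ] [np.float64(0.07994674306406131), np.float64(0.12258487437398395), np.float64(0.07950621718659936), np.float64(0.1220626768258237)] [[0.64399792 0.30644553 0.128     ]
 [0.64365329 0.18386114 0.128     ]
 [0.56414736 0.18364755 0.128     ]
 [0.56405456 0.30571019 0.128     ]]
```

Request:
send_rows([
  {"gripper": -0.4, "linear": [0.2365, -0.5755, 0.0], "delta_rot": [0, 0, -0.641]},
  {"gripper": -0.4, "linear": [0.2365, -0.5755, 0.0], "delta_rot": [0, 0, -0.641]},
  {"gripper": -0.4, "linear": [0.2365, -0.5755, 0.0], "delta_rot": [0, 0, -0.641]},
  {"gripper": -0.4, "linear": [0.2365, -0.5755, 0.0], "delta_rot": [0, 0, -0.641]},
  {"gripper": -0.4, "linear": [0.2365, -0.5755, 0.0], "delta_rot": [0, 0, -0.641]},
  {"gripper": -0.4, "linear": [0.2365, -0.5755, 0.0], "delta_rot": [0, 0, -0.641]},
  {"gripper": -0.4, "linear": [0.2365, -0.5755, 0.0], "delta_rot": [0, 0, -0.641]},
  {"gripper": -0.4, "linear": [0.2365, -0.5755, 0.0], "delta_rot": [0, 0, -0.641]},
])

```text
clock: 0.9
position: [0.4042, 0.145, 0.2312]
ee_rot: [0.0, 0.52, 0.854, 0.0]
contact_force: [0.8, 0.7, -0.5]
width: 0.0597
gripper_force: 0.0
```

Request:
send_rows([
  {"gripper": -0.4, "linear": [0.084, -0.204, 0.0], "delta_rot": [0, 0, 0]},
  {"gripper": -0.4, "linear": [0.084, -0.204, 0.0], "delta_rot": [0, 0, 0]},
  {"gripper": -0.4, "linear": [0.084, -0.204, 0.0], "delta_rot": [0, 0, 0]},
  {"gripper": -0.4, "linear": [0.084, -0.204, 0.0], "delta_rot": [0, 0, 0]},
  {"gripper": -0.4, "linear": [0.084, -0.204, 0.0], "delta_rot": [0, 0, 0]},
  {"gripper": -0.4, "linear": [0.084, -0.204, 0.0], "delta_rot": [0, 0, 0]},
  {"gripper": -0.4, "linear": [0.084, -0.204, 0.0], "delta_rot": [0, 0, 0]},
])

```text
clock: 1.6
position: [0.4876, -0.057, 0.2307]
ee_rot: [-0.001, 0.521, 0.854, 0.0]
contact_force: [0.7, 0.5, 0.3]
width: 0.0597
gripper_force: 0.0
```

Request:
send_rows([
  {"gripper": -0.4, "linear": [0.0, -0.001, -0.03], "delta_rot": [0, 0, 0]},
  {"gripper": -0.4, "linear": [0.0, -0.001, -0.06], "delta_rot": [0, 0, 0]},
  {"gripper": -0.4, "linear": [0.0, -0.001, -0.09], "delta_rot": [0, 0, 0]},
  {"gripper": -0.4, "linear": [0.0, -0.001, -0.12], "delta_rot": [0, 0, 0]},
  {"gripper": -0.4, "linear": [0.0, -0.001, -0.147], "delta_rot": [0, 0, 0]},
  {"gripper": -0.4, "linear": [0.0, -0.001, -0.147], "delta_rot": [0, 0, 0]},
  {"gripper": -0.4, "linear": [0.0, -0.001, -0.147], "delta_rot": [0, 0, 0]},
])

```text
clock: 2.3
position: [0.4878, -0.057, 0.0847]
ee_rot: [-0.0, 0.52, 0.854, 0.0]
contact_force: [-0.2, -0.5, 0.1]
width: 0.0598
gripper_force: 0.0
```

```bash
python3 -c "
from h import *
t=shot('top','t1')['pixels'];s=shot('side','s1')['pixels'];print(get_state()['position'])
c=lambda i,x,y:cv2.resize(np.clip(i[y:y+60,x:x+80]*1.6,0,255).astype(np.uint8),(400,300),interpolation=cv2.INTER_CUBIC)
cv2.imwrite('pics/c3.png',np.hstack([c(t,290,180),c(s,270,190)]))"
```

```text
[ 0.48925411 -0.05777472  0.08591041]
```

View pics/c3.png

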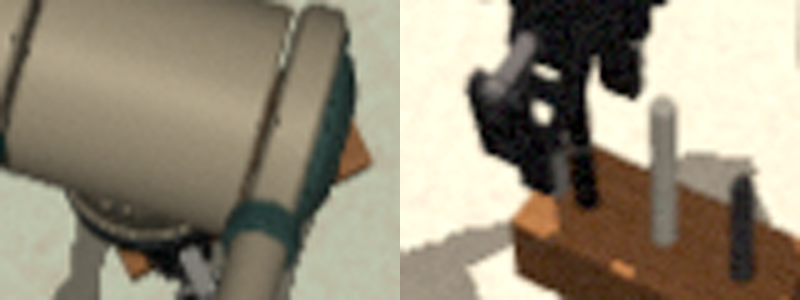

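The fingers straddle the pen, which shows at crop (585,170), and clear the marker. Closing now.

Request:
send_rows([
  {"gripper": 1, "linear": [0, 0, 0], "delta_rot": [0, 0, 0]},
  {"gripper": 1, "linear": [0, 0, 0], "delta_rot": [0, 0, 0]},
  {"gripper": 1, "linear": [0, 0, 0], "delta_rot": [0, 0, 0]},
  {"gripper": 1, "linear": [0, 0, 0], "delta_rot": [0, 0, 0]},
  {"gripper": 1, "linear": [0, 0, 0], "delta_rot": [0, 0, 0]},
  {"gripper": 1, "linear": [0, 0, 0], "delta_rot": [0, 0, 0]},
  {"gripper": 1, "linear": [0, 0, 0], "delta_rot": [0, 0, 0]},
  {"gripper": 1, "linear": [0, 0, 0], "delta_rot": [0, 0, 0]},
], newtons=70)

```text
clock: 3.2
position: [0.4885, -0.0583, 0.0846]
ee_rot: [0.0, 0.52, 0.854, 0.0]
contact_force: [0.1, -0.8, 4.8]
width: 0.0092
gripper_force: 68.2
```

Request:
send_rows([
  {"gripper": 1, "linear": [0, 0, 0.015], "delta_rot": [0, 0, 0]},
  {"gripper": 1, "linear": [0, 0, 0.03], "delta_rot": [0, 0, 0]},
  {"gripper": 1, "linear": [0, 0, 0.06], "delta_rot": [0, 0, 0]},
  {"gripper": 1, "linear": [0, 0, 0.09], "delta_rot": [0, 0, 0]},
  {"gripper": 1, "linear": [0, 0, 0.13], "delta_rot": [0, 0, 0]},
  {"gripper": 1, "linear": [0, 0, 0.17], "delta_rot": [0, 0, 0]},
  {"gripper": 1, "linear": [0, 0, 0.17], "delta_rot": [0, 0, 0]},
])

```text
clock: 3.9
position: [0.491, -0.0587, 0.2593]
ee_rot: [0.005, 0.52, 0.854, 0.002]
contact_force: [0.4, 0.1, 0.1]
width: 0.0092
gripper_force: 68.5
```

Request:
send_rows([
  {"gripper": 1, "linear": [0.116, 0.334, 0], "delta_rot": [0, 0, 0]},
  {"gripper": 1, "linear": [0.116, 0.334, 0], "delta_rot": [0, 0, 0]},
  {"gripper": 1, "linear": [0.116, 0.334, 0], "delta_rot": [0, 0, 0]},
  {"gripper": 1, "linear": [0.116, 0.334, 0], "delta_rot": [0, 0, 0]},
  {"gripper": 1, "linear": [0.116, 0.334, 0], "delta_rot": [0, 0, 0]},
  {"gripper": 1, "linear": [0.116, 0.334, 0], "delta_rot": [0, 0, 0]},
  {"gripper": 1, "linear": [0.116, 0.334, 0], "delta_rot": [0, 0, 0]},
  {"gripper": 1, "linear": [0.116, 0.334, 0], "delta_rot": [0, 0, 0]},
])

```text
clock: 4.7
position: [0.6045, 0.2817, 0.2511]
ee_rot: [-0.002, 0.518, 0.855, 0.0]
contact_force: [-0.2, -0.5, -0.5]
width: 0.0095
gripper_force: 68.6
```

Request:
send_rows([
  {"gripper": 1, "linear": [0, 0, -0.015], "delta_rot": [0, 0, 0]},
  {"gripper": 1, "linear": [0, 0, -0.03], "delta_rot": [0, 0, 0]},
  {"gripper": 1, "linear": [0, 0, -0.03], "delta_rot": [0, 0, 0]},
  {"gripper": 1, "linear": [0, 0, -0.03], "delta_rot": [0, 0, 0]},
])

```text
clock: 5.1
position: [0.6036, 0.2753, 0.2233]
ee_rot: [-0.001, 0.521, 0.854, -0.001]
contact_force: [0.3, -0.2, -0.5]
width: 0.0092
gripper_force: 68.6
```

```bash
python3 -c "
from h import *
t=shot('top','t2')['pixels'];s=shot('side','s2')['pixels'];S=get_state();print(S['position'],S['ee_rot'])
c=lambda i,x,y:cv2.resize(np.clip(i[y:y+60,x:x+80]*1.7,0,255).astype(np.uint8),(800,600) if i is s else (400,300),interpolation=cv2.INTER_CUBIC)
p=proj('s2',[[.6045,.2755,.128],[.6045,.2755,.14]]);print(p)
cv2.imwrite('pics/c4.png',c(s,240,65))"
```

```text
[0.60439008 0.27555735 0.22484641] [2.55602474e-04 5.20646689e-01 8.53772138e-01 3.10032976e-04]
[[279.21051098 113.23565495]
 [278.85699288 109.71705648]]
```

View pics/c4.png

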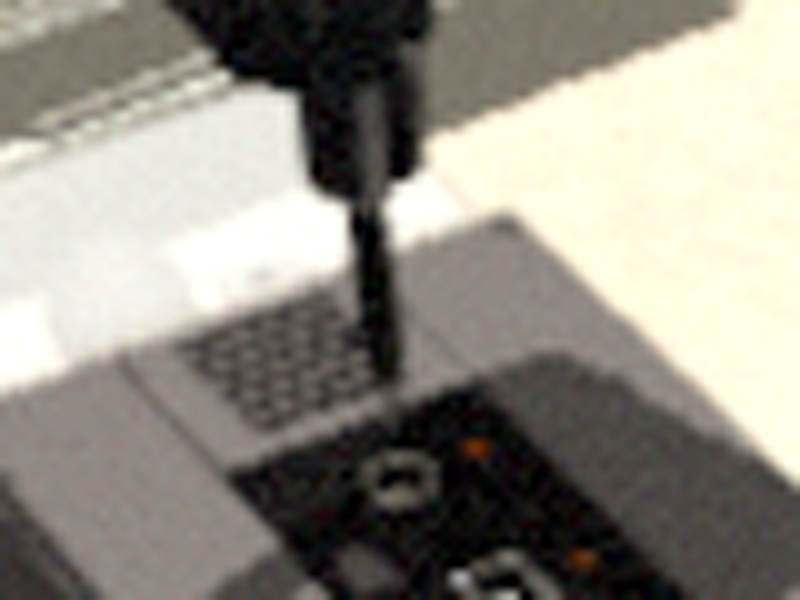

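The pen hangs nearly vertical, with its axis running from (368,205) to (388,380) in the crop. The well ring is at (402,480). The tip blends into the background, so I'll locate it by differencing against the first picture.

```bash
python3 -c "
from h import *
a=cv2.imread('pics/s2.png').astype(int).sum(2);b=cv2.imread('pics/side0.png').astype(int).sum(2)
print('cols',list(range(272,288)))
for r in range(92,117):print(r,a[r,272:288],(a-b)[r,272:288])
print(proj('s2',[[.6045,.2755,z] for z in(.15,.16,.174,.2)]))
"
```

```text
cols [272, 273, 274, 275, 276, 277, 278, 279, 280, 281, 282, 283, 284, 285, 286, 287]
92 [366 319 249 146  21  14  22 166 244 241 238 254 239 242 242 247] [  -7   -4  -33 -119 -190 -201 -218  -78    0   -5   -2   11   -6   -1
   -2    7]
93 [272 244 237 176  17  19  22 156 239 240 245 242 242 246 243 239] [   8   -5    4  -67 -221 -196 -195  -80  -10   -6    0   -8  -10    3
    0   -4]
94 [170 207 241 180   4   8  29 127 222 243 245 242 246 239 237 245] [  -4   -5   -2  -53 -235 -221 -197 -106  -10   -2    1   -1   10   -4
   -7    5]
95 [163 177 224 187  57  54  25 108 191 231 242 243 244 239 247 242] [  15   -8   12  -56 -187 -188 -205 -111  -29   -4   -4    3    0    1
    8    2]
96 [131 122 185 192  52   9  21  92 177 215 244 244 243 241 239 237] [  -4    6    0  -51 -187 -235 -219 -138  -46   -3    6   -5    7    8
   -1   -7]
97 [147 169 151 122  26  17  10  77 187 221 230 239 247 234 246 247] [  -7    0    9  -32 -180 -226 -231 -161  -44   -6    8   11    4   -3
    7    7]
98 [137 141 101  77  76  22  37  75 177 240 223 218 235 238 242 248] [  -4    1    6  -73 -129 -207 -2
[... 1966 characters left out ...]
9 -23  12 -12 -54 -69 -31 -54 -19 -24]
113 [ 68  50  50  52  81  91  15  84  91  47 102 109  13   3  19  15] [ 23   7  -2  25 -35 -29  -1 -51 -88 -44 -62 -78 -33 -50 -38 -41]
114 [ 56  55  39   3  27 125 173 183 163 132  95  89  17  30  18  45] [   5    0    2  -42  -49  -15  -72 -112  -89  -58  -42  -59  -36    8
  -37    2]
115 [ 37  40  12   3  36  81 142 141 120 102  44  26  35   7   1  43] [-16  -2 -56 -38 -12 -34 -62 -87 -51 -43 -19  -4 -26 -35 -51 -20]
116 [29 25  1  6 40 41 17 43 10 14 27 17 38  1 24 20] [-24 -46 -50 -45 -10 -12 -15 -11 -38 -44 -34 -40 -26 -32 -34 -28]
[[278.55821556 106.74329805]
 [278.25556034 103.73094256]
 [277.82518311  99.44735792]
 [277.0046103   91.28012052]]
```

The tip ends near (278.7,107), against a predicted (278.6,106.7), and the ring centre is at (279.4,112.8). Both agree, so I'll go down in checked steps.

Request:
send_rows([
  {"gripper": 1, "linear": [0, 0, -0.012], "delta_rot": [0, 0, 0]},
  {"gripper": 1, "linear": [0, 0, -0.02], "delta_rot": [0, 0, 0]},
  {"gripper": 1, "linear": [0, 0, -0.024], "delta_rot": [0, 0, 0]},
  {"gripper": 1, "linear": [0, 0, -0.024], "delta_rot": [0, 0, 0]},
  {"gripper": 1, "linear": [0, 0, -0.024], "delta_rot": [0, 0, 0]},
])

```text
clock: 5.7
position: [0.6042, 0.2758, 0.2002]
ee_rot: [-0.0, 0.52, 0.854, 0.0]
contact_force: [0.4, -0.6, -0.2]
width: 0.0091
gripper_force: 68.6
```

```bash
python3 -c "
from h import *
s=shot('side','s3')['pixels'];S=get_state();print(S['position'],S['contact_force'])
c=cv2.resize(np.clip(s[85:125,255:308].astype(float)*2,0,255).astype(np.uint8),(795,600),interpolation=cv2.INTER_CUBIC)
cv2.imwrite('pics/c5.png',c)"
```

```text
[0.60432631 0.27591253 0.20051746] [-0.79226737  0.14705657  0.67051291]
```

View pics/c5.png

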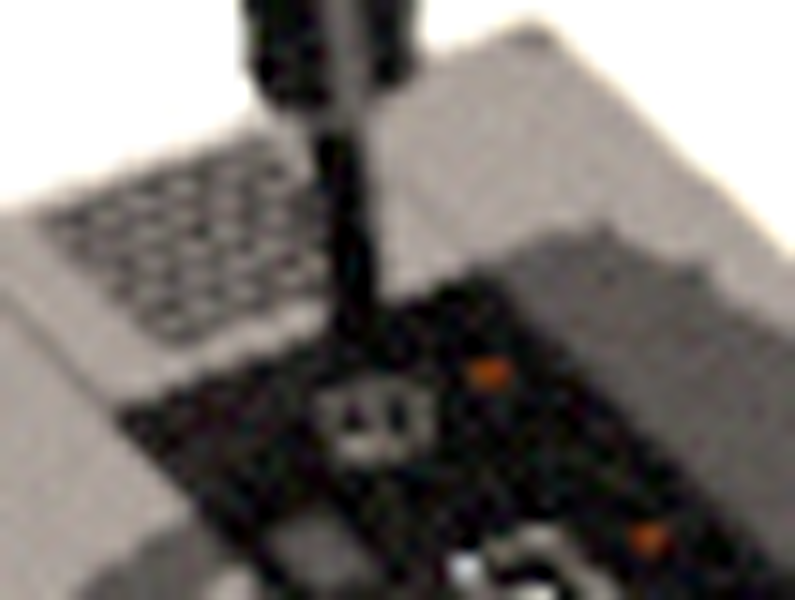

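The steel tip is seen inside the ring at (375,415), there is no force, and it is centred. Pressing.

Request:
send_rows([
  {"gripper": 1, "linear": [0, 0, -0.003], "delta_rot": [0, 0, 0]},
  {"gripper": 1, "linear": [0, 0, -0.006], "delta_rot": [0, 0, 0]},
  {"gripper": 1, "linear": [0, 0, -0.006], "delta_rot": [0, 0, 0]},
  {"gripper": 1, "linear": [0, 0, -0.006], "delta_rot": [0, 0, 0]},
])

```text
clock: 6.15
position: [0.6044, 0.276, 0.1949]
ee_rot: [0.0, 0.52, 0.854, 0.0]
contact_force: [-0.1, -0.3, 3.4]
width: 0.0093
gripper_force: 68.9
```

Request:
send_rows([
  {"gripper": 1, "linear": [0, 0, -0.0015], "delta_rot": [0, 0, 0]},
  {"gripper": 1, "linear": [0, 0, -0.003], "delta_rot": [0, 0, 0]},
  {"gripper": 1, "linear": [0, 0, -0.003], "delta_rot": [0, 0, 0]},
  {"gripper": 1, "linear": [0, 0, -0.003], "delta_rot": [0, 0, 0]},
])

```text
clock: 6.55
position: [0.6044, 0.276, 0.1917]
ee_rot: [0.0, 0.52, 0.854, 0.0]
contact_force: [-0.2, 0.1, 4.7]
width: 0.0095
gripper_force: 69.0
```

Request:
send_rows([
  {"gripper": 1, "linear": [0, 0, -0.0006], "delta_rot": [0, 0, 0]},
  {"gripper": 1, "linear": [0, 0, -0.0012], "delta_rot": [0, 0, 0]},
  {"gripper": 1, "linear": [0, 0, -0.0012], "delta_rot": [0, 0, 0]},
  {"gripper": 1, "linear": [0, 0, -0.0012], "delta_rot": [0, 0, 0]},
])

```text
clock: 6.95
position: [0.6045, 0.276, 0.1912]
ee_rot: [0.001, 0.52, 0.854, 0.001]
contact_force: [-0.4, 0.5, 7.0]
width: 0.0095
gripper_force: 69.6
```

Request:
send_rows([
  {"gripper": 1, "linear": [0, 0, -0.0008], "delta_rot": [0, 0, 0]},
  {"gripper": 1, "linear": [0, 0, -0.0008], "delta_rot": [0, 0, 0]},
  {"gripper": 1, "linear": [0, 0, -0.0008], "delta_rot": [0, 0, 0]},
])

```text
clock: 7.25
position: [0.6046, 0.276, 0.1909]
ee_rot: [0.001, 0.52, 0.854, 0.001]
contact_force: [0.0, -0.3, 10.6]
width: 0.0096
gripper_force: 69.8
```

Fully in against its stop at 10.6 N. Lifting out.

Request:
send_rows([
  {"gripper": 1, "linear": [0, 0, 0.005], "delta_rot": [0, 0, 0]},
  {"gripper": 1, "linear": [0, 0, 0.015], "delta_rot": [0, 0, 0]},
  {"gripper": 1, "linear": [0, 0, 0.035], "delta_rot": [0, 0, 0]},
  {"gripper": 1, "linear": [0, 0, 0.08], "delta_rot": [0, 0, 0]},
  {"gripper": 1, "linear": [0, 0, 0.08], "delta_rot": [0, 0, 0]},
  {"gripper": 1, "linear": [0, 0, 0.08], "delta_rot": [0, 0, 0]},
])

```text
clock: 7.85
position: [0.6042, 0.2759, 0.2702]
ee_rot: [0.0, 0.52, 0.854, 0.0]
contact_force: [-0.1, -0.3, -1.7]
width: 0.0089
gripper_force: 68.6
```

Request:
send_rows([
  {"gripper": 1, "linear": [-0.06, -0.33, 0], "delta_rot": [0, 0, 0]},
  {"gripper": 1, "linear": [-0.06, -0.33, 0], "delta_rot": [0, 0, 0]},
  {"gripper": 1, "linear": [-0.06, -0.33, 0], "delta_rot": [0, 0, 0]},
  {"gripper": 1, "linear": [-0.06, -0.33, 0], "delta_rot": [0, 0, 0]},
  {"gripper": 1, "linear": [-0.06, -0.33, 0], "delta_rot": [0, 0, 0]},
  {"gripper": 1, "linear": [-0.06, -0.33, 0], "delta_rot": [0, 0, 0]},
  {"gripper": 1, "linear": [-0.06, -0.33, 0], "delta_rot": [0, 0, 0]},
  {"gripper": 1, "linear": [-0.06, -0.33, 0], "delta_rot": [0, 0, 0]},
])

```text
clock: 8.65
position: [0.542, -0.0583, 0.2674]
ee_rot: [-0.002, 0.523, 0.852, -0.002]
contact_force: [0.3, 0.7, 0.3]
width: 0.0092
gripper_force: 68.6
```

Request:
send_rows([
  {"gripper": 1, "linear": [-0.0485, -0.26, 0], "delta_rot": [0, 0, 0]},
  {"gripper": 1, "linear": [-0.0485, -0.26, 0], "delta_rot": [0, 0, 0]},
  {"gripper": 1, "linear": [-0.0485, -0.26, 0], "delta_rot": [0, 0, 0]},
  {"gripper": 1, "linear": [-0.0485, -0.26, 0], "delta_rot": [0, 0, 0]},
  {"gripper": 1, "linear": [-0.0485, -0.26, 0], "delta_rot": [0, 0, 0]},
  {"gripper": 1, "linear": [-0.0485, -0.26, 0], "delta_rot": [0, 0, 0]},
  {"gripper": 1, "linear": [-0.0485, -0.26, 0], "delta_rot": [0, 0, 0]},
  {"gripper": 1, "linear": [-0.0485, -0.26, 0], "delta_rot": [0, 0, 0]},
])

```text
clock: 9.45
position: [0.4956, -0.3123, 0.2682]
ee_rot: [-0.001, 0.52, 0.854, 0.001]
contact_force: [0.2, 0.0, 0.7]
width: 0.0092
gripper_force: 68.6
```

Request:
send_rows([
  {"gripper": 1, "linear": [0, 0, -0.04], "delta_rot": [0, 0, 0]},
  {"gripper": 1, "linear": [0, 0, -0.08], "delta_rot": [0, 0, 0]},
  {"gripper": 1, "linear": [0, 0, -0.12], "delta_rot": [0, 0, 0]},
  {"gripper": 1, "linear": [0, 0, -0.145], "delta_rot": [0, 0, 0]},
  {"gripper": 1, "linear": [0, 0, -0.155], "delta_rot": [0, 0, 0]},
  {"gripper": 1, "linear": [0, 0, -0.155], "delta_rot": [0, 0, 0]},
  {"gripper": 1, "linear": [0, 0, -0.155], "delta_rot": [0, 0, 0]},
])

```text
clock: 10.15
position: [0.4968, -0.3137, 0.1157]
ee_rot: [0.001, 0.52, 0.854, 0.0]
contact_force: [-0.1, -0.9, 0.1]
width: 0.0091
gripper_force: 68.6
```

```bash
python3 -c "
from h import *
s=shot('side','s4')['pixels'];S=get_state();print(S['position'],S['contact_force'])
p=S['position']; print(proj('s4',[[p[0],p[1],p[2]-.074],[.496,-.3143,.0235]]))
c=cv2.resize(np.clip(s[290:350,350:430].astype(float)*1.7,0,255).astype(np.uint8),(800,600),interpolation=cv2.INTER_CUBIC)
cv2.imwrite('pics/c6.png',c)"
```

```text
[ 0.4969997  -0.3142484   0.11614195] [-0.2453508  -0.59843029  0.17472123]
[[374.49909529 311.91680343]
 [373.35941748 316.24533292]]
```

View pics/c6.png

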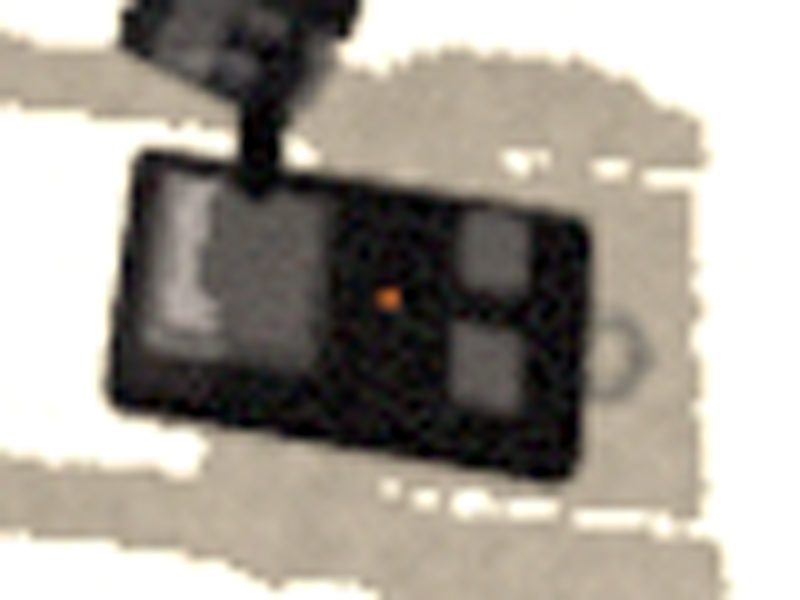

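The tip is over the large key, with the key centre near (235,265) in the crop. Pressing down gently.

Request:
send_rows([
  {"gripper": 1, "linear": [-0.001, 0, -0.008], "delta_rot": [0, 0, 0]},
  {"gripper": 1, "linear": [-0.001, 0, -0.015], "delta_rot": [0, 0, 0]},
  {"gripper": 1, "linear": [-0.001, 0, -0.018], "delta_rot": [0, 0, 0]},
  {"gripper": 1, "linear": [-0.001, 0, -0.02], "delta_rot": [0, 0, 0]},
  {"gripper": 1, "linear": [-0.001, 0, -0.02], "delta_rot": [0, 0, 0]},
  {"gripper": 1, "linear": [-0.001, 0, -0.02], "delta_rot": [0, 0, 0]},
])

```text
clock: 10.8
position: [0.4948, -0.3144, 0.0948]
ee_rot: [0.0, 0.521, 0.854, -0.0]
contact_force: [-0.2, 0.5, 4.0]
width: 0.0092
gripper_force: 69.0
```

Request:
send_rows([
  {"gripper": 1, "linear": [0, 0, -0.001], "delta_rot": [0, 0, 0]},
  {"gripper": 1, "linear": [0, 0, -0.002], "delta_rot": [0, 0, 0]},
  {"gripper": 1, "linear": [0, 0, -0.002], "delta_rot": [0, 0, 0]},
  {"gripper": 1, "linear": [0, 0, -0.002], "delta_rot": [0, 0, 0]},
])

```text
clock: 11.2
position: [0.495, -0.3145, 0.0935]
ee_rot: [0.001, 0.52, 0.854, -0.0]
contact_force: [-1.4, 0.9, 9.4]
width: 0.0098
gripper_force: 69.7
```

Request:
send_rows([
  {"gripper": 1, "linear": [0, 0, -0.0003], "delta_rot": [0, 0, 0]},
  {"gripper": 1, "linear": [0, 0, -0.0003], "delta_rot": [0, 0, 0]},
  {"gripper": 1, "linear": [0, 0, -0.0003], "delta_rot": [0, 0, 0]},
])

```text
clock: 11.5
position: [0.495, -0.3145, 0.0934]
ee_rot: [0.001, 0.52, 0.854, -0.0]
contact_force: [-0.8, 0.9, 10.5]
width: 0.0089
gripper_force: 69.7
```

Request:
send_rows([
  {"gripper": 1, "linear": [0, 0, 0.0008], "delta_rot": [0, 0, 0]},
  {"gripper": 1, "linear": [0, 0, 0.0008], "delta_rot": [0, 0, 0]},
  {"gripper": 1, "linear": [0, 0, 0.0008], "delta_rot": [0, 0, 0]},
  {"gripper": 1, "linear": [0, 0, 0.0008], "delta_rot": [0, 0, 0]},
])

```text
clock: 11.9
position: [0.4949, -0.3145, 0.0937]
ee_rot: [0.001, 0.52, 0.854, -0.0]
contact_force: [-1.1, 0.2, 6.0]
width: 0.0091
gripper_force: 69.4
```

```bash
python3 -c "
from h import *
F=[]
for i in range(6):
    s=shot('side','s5')['pixels'];F.append(get_state()['contact_force'])
print(np.mean(F,0),np.std(F,0))
a=cv2.imread('pics/side0.png').astype(int).sum(2);b=s.astype(int).sum(2)
w=np.s_[298:346,355:419]
# remote outline shift: +x half only (visible)
A=(a[300:345,385:412]<250).astype(np.float32);B=(b[300:345,385:412]<150).astype(np.float32)
A=(a[300:345,385:412]<150).astype(np.float32)
print(cv2.phaseCorrelate(A,B))
c=cv2.resize(np.clip(s[280:355,340:440].astype(float)*1.7,0,255).astype(np.uint8),(800,600),interpolation=cv2.INTER_CUBIC)
cv2.imwrite('pics/c7.png',c)"
```

```text
[-0.78929141  0.38379849  7.41421755] [0.53477397 0.23071899 0.22773748]
((0.8387638976021172, 0.5671502685803276), 1.0109508718482751)
```

View pics/c7.png

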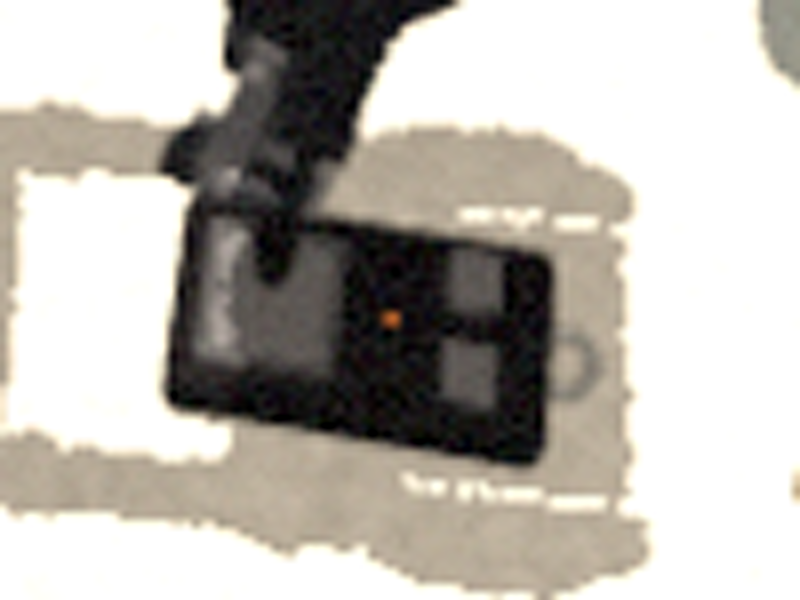

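The remote's LED is still at (388.9,319.8), exactly as at the start, so the remote has not moved. The push is a steady 7.4 N with the key on its stop. Handing in.

```bash
python3 -c "
from h import *
print(sign_off())"
```

```text
the job is handed in; nothing more can be done
None
```

I handed the job in at about 12 s: the pen pushed the learn button fully in (10.6 N) and came out again, and it now holds the remote's large key down at about 7 N; the remote has not moved. I did not check the learn button's spring-back by camera.

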